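Strip the pellet-pressing die onto its rests

TASK

Take the assembled steel pressing die apart from the top down, one part at a time, and set each part upright on its own white rest so that it can be cleaned: the plunger stem-down in the tall bored block, then the stop collar over the pin, then the sleeve in the smaller round recess, and last the base in the larger round recess. Set the parts down fully seated rather than dropping them, tip nothing over, and leave the petri dish and the beaker where they are.

Things in the scene. Friction and masses are not known exactly. Their poses are not given: they have to be found in the camera images.
- plunger: steel plunger, the top of the die, about 0.22 kg: ribbed round head 32 mm in diameter, 26 mm high, on a stem 16 mm in diameter, 40 mm long. Origin at the centre of the stem's lower end, z up (head from z = 40 to 66 mm). At the start the head rests on the collar and the stem runs down through collar and sleeve, 2 mm free all round: lift it 42 mm to clear. Goes in the plunger_rest.
- stop_collar: plain steel ring, outside 44 mm, bore 20 mm, 14 mm high, about 0.13 kg; at the start it lies between the plunger's head and the sleeve, loose on the sleeve's flat top. Origin at the centre of its underside, z up. Its place is the collar_rest.
- die_sleeve: steel sleeve (die body), outside 54 mm, bore 20 mm right through, 36 mm high, a shallow groove round it 12 to 16 mm above its underside, about 0.55 kg; at the start it stands on the base, over the base's stub. Origin at the centre of its underside, z up. Its place is the sleeve_rest.
- die_base: round steel base of the die, 66 mm in diameter, 20 mm high, about 0.54 kg, thin black seal ring round it; on its top a stub 15 mm across and 6 mm high, over which the sleeve stands (2.5 mm free all round). Starts on the bench; the assembled die is 96 mm high, its parts seen from above as concentric circles. Origin at the centre of its underside, z up. Goes in the base_rest.
- plunger_rest: fixed white round block 60 mm in diameter and 48 mm high, the tallest and slimmest rest, with a hole 25 mm in diameter from its top down to 4 mm above the bench; the stem goes into the hole and the head rests on the block's top, the stem's end then 8 mm above the bench. Origin at the centre of its underside, on the bench, z up.
- collar_rest: fixed white round disc 72 mm in diameter and 10 mm high, with an upright pin 10 mm in diameter that rises 24 mm above the disc (tip 34 mm above the bench, tapered over the last 6 mm); the collar goes over the pin and lies on the disc. Origin at the centre of its underside, on the bench, z up.
- sleeve_rest: fixed white round cup, outside 80 mm, 20 mm high, with a round recess 64 mm in diameter and 14 mm deep, its floor 6 mm above the bench; the sleeve stands on that floor. Origin at the centre of its underside, on the bench, z up.
- base_rest: fixed white round shallow cup, the broadest rest, outside 92 mm, 12 mm high, with a round recess 76 mm in diameter and 6 mm deep, its floor 6 mm above the bench; the base stands on that floor. Origin at the centre of its underside, on the bench, z up.
- petri_dish: clear flat round dish with lid, 76 mm in diameter, 14 mm high, loose; a bystander to leave alone. Origin at the centre of its underside.
- beaker: small empty glass beaker, 43 mm in diameter, 56 mm high, loose; a bystander to leave alone. Origin at the centre of its underside.
Mind the look-alikes: they are no part of the job. What is shaped like the die_sleeve but blue or red is not meant.

How it is judged:
By the outcome, as a careful person would: the job done as asked, in the order asked, and still so for the second after the job is handed in, with the robot touching nothing.
It also fails if it takes over 99 s, if anything falls off the work surface, if the arm or the gripper's body presses on something with over 40 N, if the wrist force passes 120 N, or if a joint passes its speed limit or range.

ROBOT

A 6-joint arm with a two-finger parallel gripper is mounted at the origin on a cart in front of the work surface, level with it; the furniture and walls round the work are solid. World frame = base frame: x ahead of the robot, y to its left, z up, the work surface at z = 0. Lengths are in m, angles in rad, forces in N, time in s.
With the tool pointing down it reaches from about 0.375 to 0.9 m from the base axis. Payload 3.1 kg.
Tool frame: the origin (TCP) lies midway between the tips of the shut fingers; the grasp point (between the pads) lies 19 mm behind it; z points along the fingers, y is the line along which they close (so a half turn about z gives the same grasp; the last joint's range is limited). The gripper opens to 85 mm and grips with 20 to 120 N. Pads are 22 mm wide; open, the fingers measure 114 mm over their backs; the gripper's body (76 mm by 85 mm) begins 54 mm behind the grasp point. The pads swing forward as they close: fully open they stand 13 mm farther back than shut.
Start: joints at [1.151, 0.527, 1.433, -0, 1.181, -0.178], TCP at [0.15, 0.607, 0.231] pointing down, gripper open.
Joint ranges: [-3.08, 3.08], [-0.75, 2.2], [0.22, 2.44], [-1.43, 4.57], [0, 2.65], [-2.85, 2.85]. Speed limits (rad/s): [2.79, 2.79, 3.14, 3.14, 3.14, 3.14].

INTERFACE

Orientations are given as a unit quaternion [x, y, z, w].
In Python, from workcell import env gives the robot as it stands. Calls block until the motion is done:
- env.goto(position, orientation): joint-space move of the TCP to a pose.
- env.servo_line(position, orientation=None, speed=0.15, force_limit=None): straight line of the TCP; orientation=None keeps the orientation; speed is the mean speed in m/s. With force_limit (N) it stops when the force on the tool has changed by that much, and returns True; else False.
- env.goto_joints(angles): joint-space move.
- env.command_gripper(opening, strength=None): opening from 0.0 (shut) to 1.0 (fully open); strength is the grip in N (None keeps the last); returns when the fingers have stopped.
- env.sleep(seconds).
- env.inverse_kinematics(position, orientation): joint angles nearest the present ones, or None.
- env.sense(): the state.
- env.read_camera(name): name is "side" or "top"; returns (picture, depth): 480x640x3 uint8, red, green, blue; 480x640 float32, m along the optical axis (not along the pixel's ray), 0 where there is no reading.
- env.calibration(name): a dict with "intrinsics" (3x3 intrinsics, pixels), "rvec" (rotation vector, rad) and "tvec" (3), from world to camera coordinates, as OpenCV has them. Camera axes: x right, y down, z forward; pixel columns grow to the right and rows downward; lengths in m; the calibration is good to about 2 mm. A picture is of the moment at which its call begins. calibration takes no time and is no camera call.
A pose or a line that the arm cannot do raises env.IKError and nothing moves.
- env.finish_job(): hands the job in; it is judged then, once.
The state is a dict: "t": time; "joint_pos": joint angles; "dq": joint speeds; "tau": joint torques, N m; "position": TCP position; "orientation": TCP orientation; "wrist_force": force on the tool from outside, world axes, zero at the start; "ft_torque": the same for the moment, N m; "gripper_width": opening from 0.0 (shut) to 1.0 (fully open); "grasp_force": force on a finger pad.
Only numpy, scipy, OpenCV 4.12 (cv2) and the standard library are available. Lean on these libraries where they do the work, as an engineer would, in place of code of your own. Each camera call takes 0.05 s, during which the arm holds its last target. There are 200 camera calls.

## Working session

There is one attempt and no reset: what is moved stays moved. The work goes in short steps, each a Python script; the robot and the scene stay as the last script left them, time stands still between calls to the robot, and variables do not carry over. Pictures are saved under pics/ and viewed, at most 14 in all, crops included, and the job is handed in when it is done.

```bash
mkdir -p pics; python3 - <<'E'
from workcell import env
import cv2
for n in("top","side"):
    p,d=env.read_camera(n); cv2.imwrite(f"pics/{n}0.png",p[:,:,::-1]); c=env.calibration(n); print(n,c, d.min(),d.max())
    import numpy as np; np.savez(f"{n}0.npz",p=p,d=d)
print(env.sense())
E
```

```text
top {'intrinsics': array([[528.46691492,   0.        , 307.77309754],
       [  0.        , 528.46691492, 241.73684413],
       [  0.        ,   0.        ,   1.        ]]), 'rvec': array([ 2.22295535, -2.16842441,  0.06614363]), 'tvec': array([-0.03622627,  0.50164614,  1.02133314])} 0.0 1.9373583
side {'intrinsics': array([[512.56957177,   0.        , 318.48707675],
       [  0.        , 512.56957177, 239.18907367],
       [  0.        ,   0.        ,   1.        ]]), 'rvec': array([ 0.47759025, -2.74211217,  1.19472122]), 'tvec': array([0.48541619, 0.1791576 , 1.03478699])} 0.0 3.019464
{'t': 0.1, 'joint_pos': array([ 1.15049987e+00,  5.28378112e-01,  1.43379348e+00,  9.56683059e-06,
        1.18137893e+00, -1.78466622e-01]), 'dq': array([-1.44490232e-03, -1.81684373e-03, -1.89658610e-03, -3.92832100e-04,
       -5.34495728e-05,  5.89380167e-04]), 'tau': array([ 2.87478379e-04, -4.43306351e+01, -1.78584945e+01, -2.88595420e-04,
        3.89129680e-03, -6.20257168e-06]), 'position': array([0.14935518, 0.60622612, 0.2304223 ]), 'orientation': array([ 1.20622243e-01,  9.92697998e-01, -9.34086468e-04, -2.92943373e-04]), 'wrist_force': array([-0.06043309,  0.47450177, -0.08477016]), 'ft_torque': array([-0.00871489, -0.02095454,  0.00622176]), 'grasp_force': 0.0, 'gripper_width': 0.9996935703698073}
```

```bash
ls -la .
```

```text
total 4220
drwxr-xr-x  3 agent agent    4096 Dec  3 15:18 .
drwxr-xr-x 23 root  root     4096 Dec  3 15:17 ..
drwxr-xr-x  2 agent agent    4096 Dec  3 15:18 pics
-rw-r--r--  1 agent agent 2150890 Dec  3 15:18 side0.npz
-rw-r--r--  1 agent agent 2150890 Dec  3 15:18 top0.npz
```

View pics/top0.png

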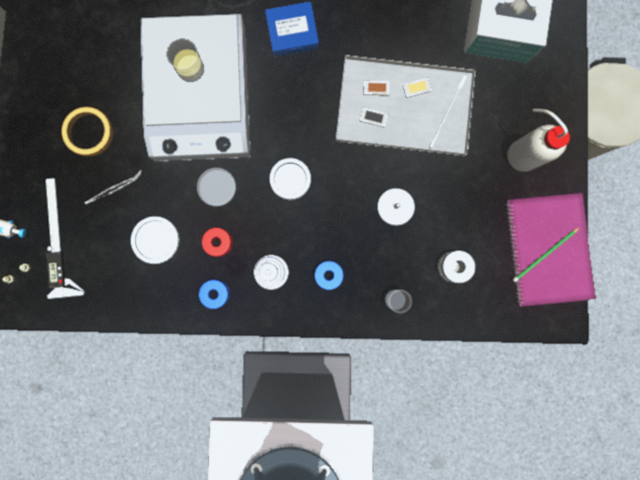

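View pics/side0.png

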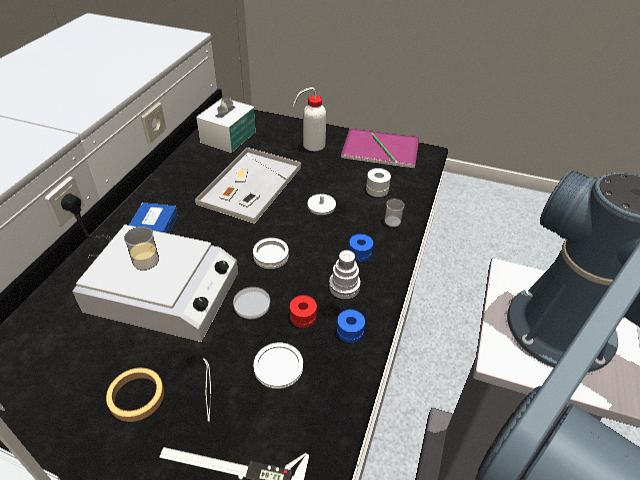

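The top view shows the die at (271,272), plunger_rest (457,266), collar_rest (396,206), sleeve_rest (290,179), base_rest (155,240), petri dish (216,187) and beaker (398,300). The red and blue decoys are at (216,242), (213,294) and (329,275). The side view agrees, with the die at (345,275).

```bash
cat > h.py <<'E'
import numpy as np, cv2
from workcell import env
def world(n, d):
    c=env.calibration(n); K=c["intrinsics"]; R,_=cv2.Rodrigues(c["rvec"])
    v,u=np.mgrid[:480,:640]
    P=np.stack([(u-K[0,2])/K[0,0]*d,(v-K[1,2])/K[1,1]*d,d],-1)
    return (P-np.ravel(c["tvec"]))@R
def project(n,p):
    c=env.calibration(n); return cv2.projectPoints(np.float64([p]),c["rvec"],c["tvec"],c["intrinsics"],None)[0].ravel()
def face(n,W,d,xy,z,r,tol=.004):
    """centre of the level face of radius r at height z near xy: circle round its points"""
    m=(d>0)&(abs(W[...,2]-z)<tol)&(np.hypot(W[...,0]-xy[0],W[...,1]-xy[1])<r+.012)
    if m.sum()<15: return None
    q=W[m][:,:2].astype(np.float32); c,rr=cv2.minEnclosingCircle(q)
    return np.round([c[0],c[1],rr,m.sum()],4), np.round(np.median(W[m][:,2]),4)
E
python3 - <<'E'
from h import *
T={'die/head':((271,272),.096,.016),'plunger_rest':((457,266),.048,.030),'collar_rest':((396,206),.010,.036),'sleeve_rest':((290,179),.02,.04),'base_rest':((155,240),.012,.046),'petri':((216,187),.014,.038),'beaker':((398,300),.056,.0215),'blue':((329,275),.036,.027),'red':((216,242),.036,.027)}
D={n:np.load(n+'0.npz')['d'] for n in('top','side')}
W={n:world(n,D[n]) for n in D}
c=env.calibration('top');K=c["intrinsics"];R,_=cv2.Rodrigues(c["rvec"]);o=-R.T@np.ravel(c["tvec"])
b=W['top'][300:320,100:180];print('bench z',np.median(b[...,2]),b[...,2].std(), 'cam',o)
for k,(px,z,r) in T.items():
    ray=R.T@np.linalg.inv(K)@[*px,1]; s=(z-o[2])/ray[2]; xy=(o+s*ray)[:2]
    print(k,np.round(xy,3),[face(n,W[n],D[n],xy,z,r) for n in D])
E
```

```text
bench z 0.0003985263677916889 0.07388641682787155 cam [ 0.44521277 -0.01926527  1.04761491]
die/head [0.442 0.041] [(array([4.425e-01, 4.760e-02, 1.600e-02, 2.450e+02]), np.float64(0.0964)), (array([4.385e-01, 4.810e-02, 1.710e-02, 1.590e+02]), np.float64(0.0961))]
plunger_rest [ 0.462 -0.307] [(array([ 4.611e-01, -3.100e-01,  3.040e-02,  6.380e+02]), np.float64(0.0483)), (array([ 4.595e-01, -3.087e-01,  3.140e-02,  2.410e+02]), np.float64(0.0483))]
collar_rest [ 0.578 -0.196] [(array([ 5.766e-01, -1.997e-01,  4.080e-02,  9.680e+02]), np.float64(0.0103)), (array([ 5.732e-01, -1.936e-01,  3.910e-02,  4.010e+02]), np.float64(0.01))]
sleeve_rest [0.624 0.014] [(array([6.266e-01, 1.550e-02, 4.020e-02, 4.670e+02]), np.float64(0.0203)), (array([6.236e-01, 1.550e-02, 4.270e-02, 3.190e+02]), np.float64(0.0196))]
base_rest [0.498 0.276] [(array([4.994e-01, 2.779e-01, 4.620e-02, 7.890e+02]), np.float64(0.0111)), (array([4.958e-01, 2.773e-01, 4.760e-02, 6.950e+02]), np.float64(0.0113))]
petri [0.606 0.159] [(array([6.072e-01, 1.607e-01, 3.840e-02, 1.121e+03]), np.float64(0.0143)), (array([6.048e-01, 1.613e-01, 3.970e-02, 8.600e+02]), np.float64(0.0139))]
beaker [ 0.395 -0.195] [(array([ 3.942e-01, -1.977e-01,  2.180e-02,  8.500e+01]), np.float64(0.0565)), (array([ 3.922e-01, -1.979e-01,  2.440e-02,  7.300e+01]), np.float64(0.0552))]
blue [ 0.439 -0.066] [(array([ 4.39e-01, -6.44e-02,  2.70e-02,  5.25e+02]), np.float64(0.0365)), (array([ 4.347e-01, -6.410e-02,  2.910e-02,  2.980e+02]), np.float64(0.0363))]
red [0.496 0.152] [(array([4.971e-01, 1.531e-01, 2.730e-02, 5.220e+02]), np.float64(0.0363)), (array([4.939e-01, 1.537e-01, 2.870e-02, 4.280e+02]), np.float64(0.0359))]
```

```bash
cat >> h.py <<'E'
Q=[0,1,0,0]; DIE=(.4405,.0478); UP=.20
def say(k):
    s=env.sense(); print(k,'t%.1f'%s['t'],np.round(s['position'],4),'w%.1fmm'%(85*s['gripper_width']),'g%.1f'%s['grasp_force'],np.round(s['wrist_force'],1))
def pick(xy,z,N,up=UP):
    env.servo_line([*xy,z+.03],Q,speed=.25)
    hit=env.servo_line([*xy,z],speed=.06,force_limit=15); say('down hit=%s'%hit)
    if hit: return False
    env.command_gripper(0,N); say('gripped')
    env.servo_line([*xy,z+.05],speed=.08); say('lifted'); env.servo_line([*xy,up],speed=.25)
    return True
def lower(xy,z,approach,F=5):
    """carry over xy, go down to z (TCP when seated), feeling for the seat"""
    env.servo_line([*xy,UP],Q,speed=.25)
    hit=env.servo_line([*xy,z+approach],speed=.15,force_limit=15); say('approach hit=%s'%hit)
    if hit: return False
    hit=env.servo_line([*xy,z+.007],speed=.06,force_limit=F); say('in hit=%s'%hit)
    if hit: return False
    hit=env.servo_line([*xy,z-.004],speed=.02,force_limit=F); say('seat hit=%s'%hit)
    return True
def release(xy,N=20):
    env.command_gripper(1.0,N); say('open'); z=env.sense()['position'][2]
    env.servo_line([*xy,z+.04],speed=.08); env.servo_line([*xy,UP],speed=.25)
E
python3 - <<'E'
from h import *
for n in('top','side'):
    d=np.load(n+'0.npz')['d'];W=world(n,d);near=(d>0)&(np.hypot(W[...,0]-.575,W[...,1]+.198)<.046)
    for a,b in((.028,.038),(.007,.0125)):
        q=W[near&(W[...,2]>a)&(W[...,2]<b)][:,:2]; print(n,len(q),np.round(np.percentile(q,[1,99],axis=0).mean(0),4),np.round(np.ptp(np.percentile(q,[1,99],axis=0),axis=0),4))
for p in((*DIE,.074),(.46,-.309,.052),(.575,-.198,.01),(.625,.0155,.01),(.4975,.2775,.01)): print(env.inverse_kinematics(p,Q).round(2))
env.goto([*DIE,UP],Q); say('above')
pick(DIE,.074,40); say('up')
E
```

```text
top 17 [ 0.5772 -0.1951] [0.0079 0.0076]
top 841 [ 0.5776 -0.1946] [0.0675 0.0674]
side 12 [ 0.5749 -0.1937] [0.0089 0.0093]
side 351 [ 0.5744 -0.1936] [0.0673 0.0709]
[-0.15  0.58  2.01 -0.    0.54 -1.72]
[-0.79  0.7   1.74 -0.    0.69 -2.36]
[-0.52  0.81  1.61 -0.    0.71 -2.09]
[-0.15  0.83  1.57 -0.    0.75 -1.72]
[ 0.31  0.79  1.71 -0.    0.64 -1.26]
above t2.4 [0.4406 0.0483 0.2001] w85.0mm g0.0 [-0.5 -0.9  1.1]
down hit=False t3.5 [0.4406 0.0478 0.074 ] w84.5mm g0.0 [0.2 0.2 0.3]
gripped t4.1 [0.4406 0.0477 0.0744] w30.5mm g39.2 [-1.3 -1.8  3.9]
lifted t4.8 [0.4401 0.0479 0.1237] w30.3mm g39.7 [-1.1 -0.1 -1.7]
up t5.3 [0.4402 0.0478 0.1997] w30.8mm g39.9 [-0.1  0.5 -3. ]
```

```bash
cat >> h.py <<'E'
def snap(n,name,p,half=(70,70),s=4):
    im=env.read_camera(n)[0]; u,v=project(n,p).astype(int); x0,y0=max(u-half[0],0),max(v-half[1],0)
    c=im[y0:v+half[1],x0:u+half[0],::-1]; cv2.imwrite(f'pics/{name}.png',cv2.resize(c,None,fx=s,fy=s,interpolation=cv2.INTER_CUBIC)); print(name,'origin',x0,y0,'scale',s)
PR=(.4603,-.3093); CR=(.576,-.1943); SR=(.6251,.0155); BR=(.4976,.2776)
E
python3 - <<'E'
from h import *
env.servo_line([*PR,UP],Q,speed=.25); env.servo_line([*PR,.100],speed=.15); say('hover')
snap('side','pl_hover',(*PR,.06)); snap('side','die1',(*DIE,.05))
E
```

```text
hover t7.7 [ 0.4609 -0.3095  0.1007] w30.5mm g39.9 [-0.4  0.2 -2.1]
pl_hover origin 308 101 scale 4
die1 origin 274 201 scale 4
```

View pics/pl_hover.png

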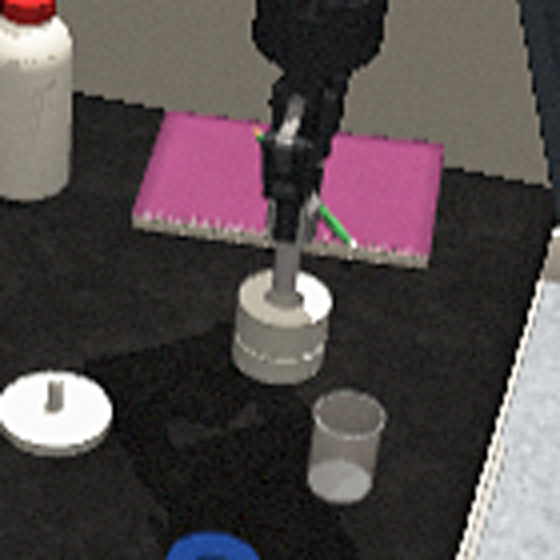

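View pics/die1.png

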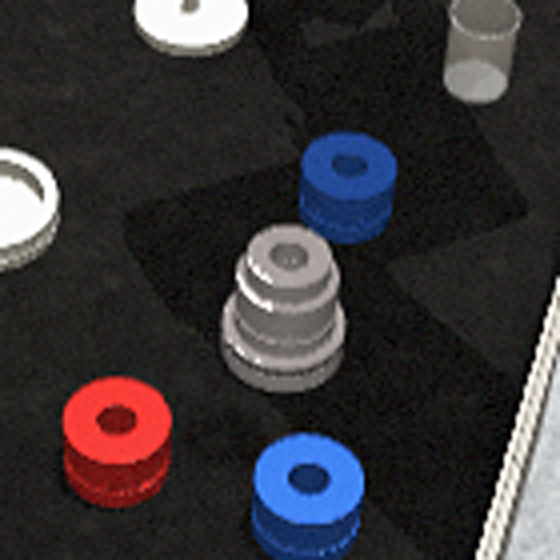

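The hover crop shows the stem just above the block's top (about crop (286,298)). I'll zoom in to tell the stem end from the bore. In the die crop the collar, sleeve and base still stand concentric around (285,300).

```bash
python3 - <<'E'
from h import *
snap('side','pl_zoom',(*PR,.056),(22,22),14)
for p in((*PR,.048),(.4609,-.3095,.0567)): print(project('side',p).round(1))
E
```

```text
pl_zoom origin 356 150 scale 14
[378.1 175.3]
[378.3 172.5]
```

View pics/pl_zoom.png

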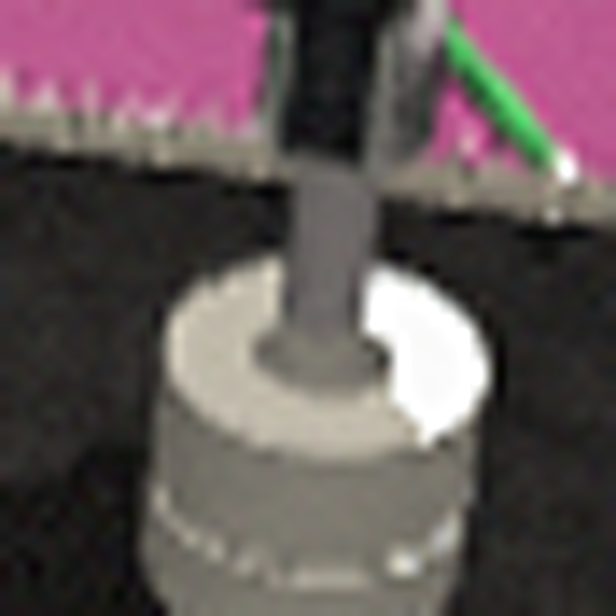

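The zoom shows the bore ellipse at crop (320,355) and the stem end about 35 px above it at x≈322, so they are aligned. I'll lower it now.

```bash
python3 - <<'E'
from h import *
z=.052
h=env.servo_line([*PR,z+.007],speed=.08,force_limit=6); say('in hit=%s'%h)
if not h:
    h=env.servo_line([*PR,z-.004],speed=.02,force_limit=5); say('seat hit=%s'%h)
    if h and env.sense()['position'][2]<.056:
        release(PR)
        env.servo_line([*DIE,UP],Q,speed=.3)   # rough; refine by a look with the arm aside
E
```

```text
in hit=False t8.5 [ 0.4604 -0.3094  0.0589] w30.2mm g39.9 [ 0.1  0.5 -2.3]
seat hit=True t8.9 [ 0.4606 -0.3096  0.0523] w30.6mm g40.8 [-0.2  0.5  5.3]
open t9.5 [ 0.4598 -0.3088  0.051 ] w84.6mm g0.0 [-0.2  0.3 -0.1]
```

```bash
python3 - <<'E'
from h import *
for n in('side','top'):
    d=env.read_camera(n)[1]; W=world(n,d); print(n,'collar',face(n,W,d,DIE,.070,.022),'plunger',face(n,W,d,PR,.074,.016))
if pick(DIE,.057,60): 
    lower(CR,.011,.045) ; snap('side','collar_seat',(*CR,.02),(45,45),7)
E
```

```text
side collar (array([4.404e-01, 4.810e-02, 2.310e-02, 2.350e+02]), np.float64(0.07)) plunger (array([ 4.593e-01, -3.095e-01,  1.800e-02,  8.300e+01]), np.float64(0.0736))
top collar None plunger (array([ 4.616e-01, -3.095e-01,  1.660e-02,  2.330e+02]), np.float64(0.0741))
down hit=False t13.4 [0.4405 0.0479 0.057 ] w85.1mm g0.0 [ 0.8 -1.   0.3]
gripped t13.9 [0.4407 0.0478 0.0578] w41.3mm g59.6 [ 0.1 -0.3  8.2]
lifted t14.7 [0.4402 0.0478 0.1068] w41.1mm g60.7 [ 0.1  0.7 -0.7]
approach hit=False t17.6 [ 0.5768 -0.1946  0.057 ] w41.3mm g60.9 [-0.4  0.3 -0.5]
in hit=False t18.4 [ 0.5761 -0.1944  0.0179] w41.5mm g60.9 [ 0.3  0.5 -0.3]
seat hit=True t18.8 [ 0.5764 -0.1945  0.0119] w41.4mm g61.4 [-0.   0.1  4.6]
collar_seat origin 275 155 scale 7
```

View pics/collar_seat.png

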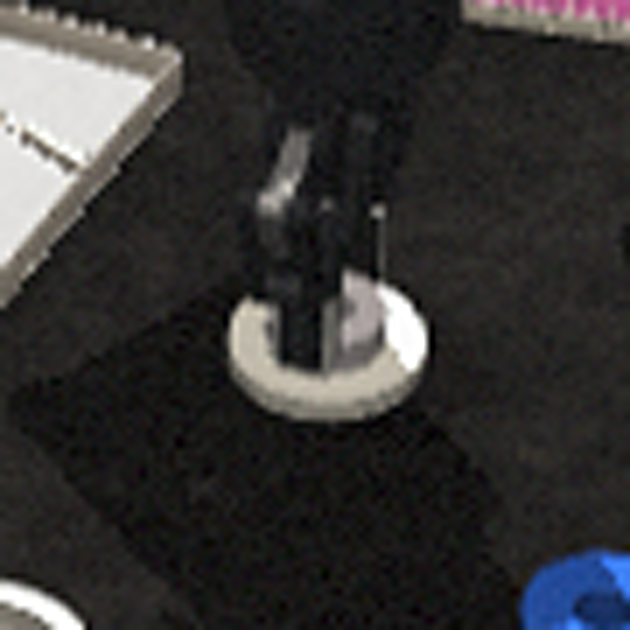

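The collar is on the disc around the pin at crop (345,320), with the fingers above the disc. Contact height 0.0119 matches seating. I'll release, then check both the collar and the sleeve.

```bash
python3 - <<'E'
from h import *
release(CR); env.servo_line([.50,-.07,UP],Q,speed=.3)
for n in('side','top'):
    d=env.read_camera(n)[1]; W=world(n,d); print(n,'collar',face(n,W,d,CR,.024,.022),'sleeve',face(n,W,d,DIE,.056,.027),'srest',face(n,W,d,SR,.020,.04))
snap('side','after_collar',(.5,-.07,.03),(95,75),4)
E
```

```text
open t19.3 [ 0.5756 -0.194   0.0108] w84.8mm g0.0 [ 0.6  0.2 -0.6]
side collar (array([ 5.743e-01, -1.924e-01,  2.560e-02,  1.560e+02]), np.float64(0.0241)) sleeve (array([4.414e-01, 4.870e-02, 2.960e-02, 3.670e+02]), np.float64(0.0559)) srest (array([6.223e-01, 1.550e-02, 4.230e-02, 3.180e+02]), np.float64(0.0197))
top collar (array([ 5.948e-01, -2.006e-01,  1.120e-02,  2.900e+01]), np.float64(0.0238)) sleeve (array([4.433e-01, 4.950e-02, 2.690e-02, 2.870e+02]), np.float64(0.0562)) srest (array([6.268e-01, 1.530e-02, 4.020e-02, 4.180e+02]), np.float64(0.0205))
after_collar origin 239 160 scale 4
```

View pics/after_collar.png

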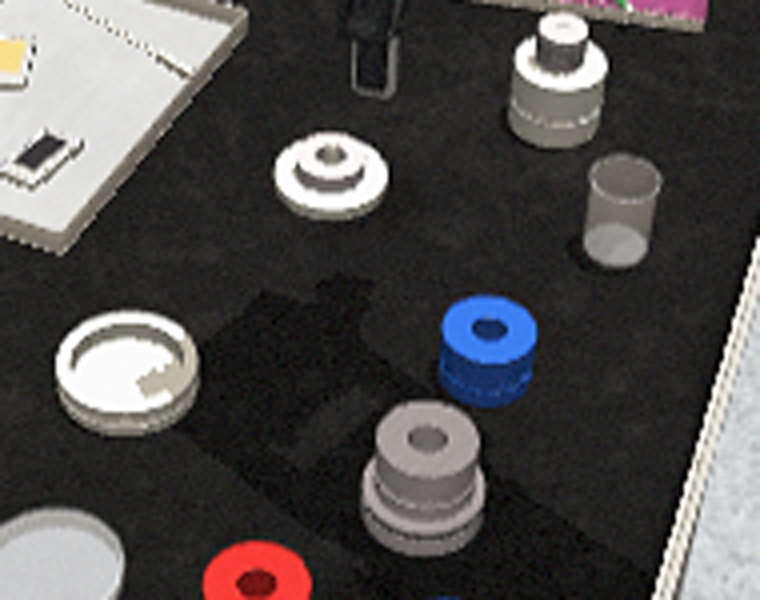

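Collar is seated over the pin at crop (330,165), the plunger is seated at (560,60), and the sleeve stands on the base at (428,440), shifted about 1 mm. Sleeve next.

```bash
python3 - <<'E'
from h import *
S=(.4422,.0490)
env.servo_line([*S,UP],Q,speed=.3)
if pick(S,.0375,80):
    lower(SR,.0235,.03); snap('side','sleeve_seat',(*SR,.02),(50,45),6)
E
```

```text
down hit=False t23.4 [0.442  0.0491 0.0373] w85.4mm g0.0 [-0.1  0.6  0.6]
gripped t23.9 [0.4426 0.0487 0.0386] w51.2mm g81.4 [-1.1 -1.4 10.2]
lifted t24.7 [0.4417 0.0491 0.0872] w51.3mm g84.5 [-0.4 -0.7 -6.7]
approach hit=False t27.3 [0.6261 0.0154 0.0546] w51.5mm g85.0 [ 0.8  0.7 -6.6]
in hit=False t27.8 [0.6248 0.0155 0.0299] w51.1mm g84.9 [ 0.2  0.1 -6.8]
seat hit=True t28.2 [0.6256 0.0154 0.0247] w51.2mm g86.2 [-0.8 -0.1  4.4]
sleeve_seat origin 219 205 scale 6
```

View pics/sleeve_seat.png

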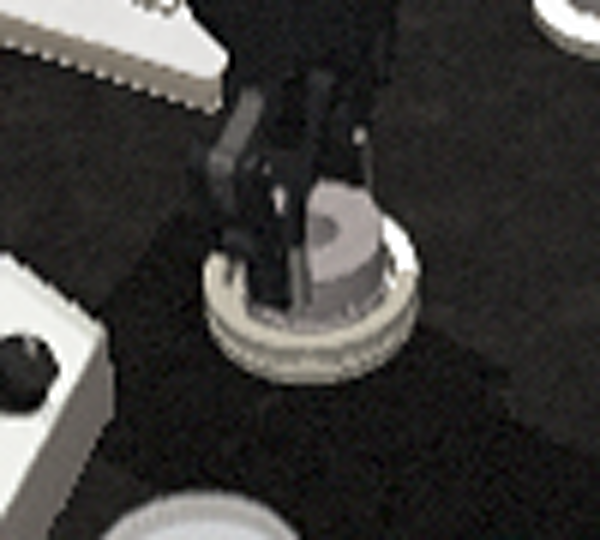

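The sleeve stands inside the recess (crop (330,230)) and the contact height matches its floor, so I'll release. I'll also estimate the fingertip height from this picture (tip edge at crop (268,308)) before gripping the base.

```bash
python3 - <<'E'
from h import *
for y in (.027,.034,.041):
    print(y,[project('side',(.6256-.0,.0154+y,z)).round(1).tolist() for z in(.024,.028,.032,.036)])
release(SR); env.servo_line([.55,-.10,UP],Q,speed=.3)
for n in('side','top'):
    d=env.read_camera(n)[1]; W=world(n,d); print(n,'sleeve',face(n,W,d,SR,.042,.027),'base',face(n,W,d,DIE,.020,.033),'stub',face(n,W,d,DIE,.026,.0075,.003),'brest',face(n,W,d,BR,.012,.046))
snap('side','after_sleeve',(.5,.07,.03),(95,75),4)
E
```

```text
0.027 [[264.7, 256.6], [264.6, 255.4], [264.5, 254.1], [264.4, 252.8]]
0.034 [[263.4, 258.8], [263.3, 257.5], [263.2, 256.2], [263.1, 254.9]]
0.041 [[262.1, 260.9], [262.0, 259.6], [261.9, 258.3], [261.8, 257.0]]
open t28.7 [0.6233 0.0158 0.0223] w85.3mm g0.0 [0.4 0.4 0.4]
side sleeve (array([6.223e-01, 1.700e-02, 2.920e-02, 3.090e+02]), np.float64(0.0421)) base (array([4.397e-01, 4.790e-02, 3.500e-02, 5.540e+02]), np.float64(0.0202)) stub (array([4.34e-01, 4.55e-02, 1.62e-02, 3.50e+01]), np.float64(0.0258)) brest (array([4.964e-01, 2.780e-01, 4.740e-02, 7.100e+02]), np.float64(0.0113))
top sleeve (array([6.252e-01, 1.510e-02, 2.720e-02, 5.270e+02]), np.float64(0.0424)) base (array([4.425e-01, 4.740e-02, 3.290e-02, 6.970e+02]), np.float64(0.0205)) stub (array([4.40e-01, 4.71e-02, 1.91e-02, 5.90e+01]), np.float64(0.0255)) brest (array([4.997e-01, 2.782e-01, 4.610e-02, 7.770e+02]), np.float64(0.0112))
after_sleeve origin 219 203 scale 4
```

View pics/after_sleeve.png

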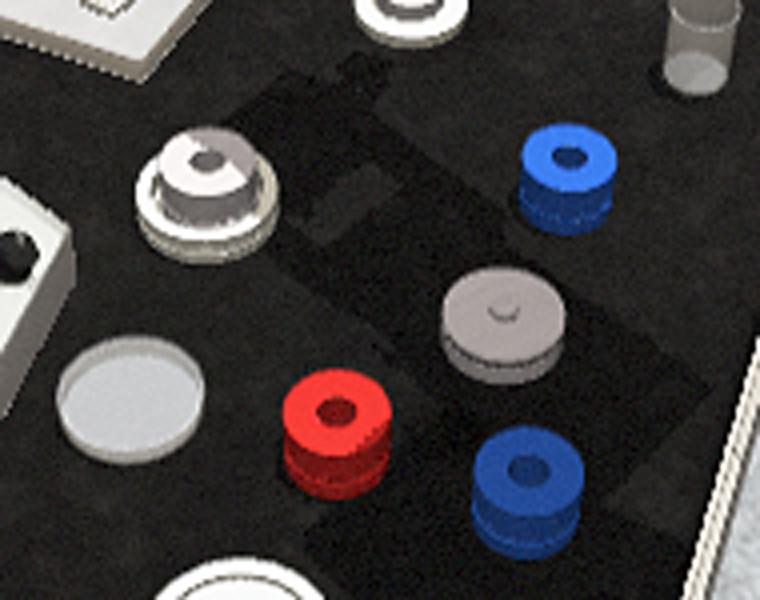

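The sleeve is seated in its cup at crop (205,180) and the base is free on the bench at (503,320). Base next. From the tip estimate (3–7 mm behind the shut-finger TCP), the pads grip the upper half of the base, clear of the rest's rim.

```bash
python3 - <<'E'
from h import *
B=(.4411,.0477); BR=(.498,.278)
env.servo_line([*B,UP],Q,speed=.3)
if pick(B,.004,100,up=.12):
    env.servo_line([B[0],B[1],UP],speed=.2)
    lower(BR,.0105,.02); snap('side','base_seat',(*BR,.015),(50,45),6)
E
```

```text
down hit=False t33.0 [0.4409 0.0478 0.0037] w84.9mm g0.0 [1.1 0.8 0.8]
gripped t33.4 [0.4413 0.0476 0.0053] w61.5mm g105.6 [-1.9 -2.1 10.9]
lifted t34.2 [0.4408 0.0478 0.0537] w61.7mm g109.5 [-0.4 -0.1 -5.2]
approach hit=False t37.5 [0.4988 0.2782 0.0314] w61.4mm g110.3 [-0.3 -0.  -5.2]
in hit=False t37.9 [0.4975 0.2779 0.0171] w61.4mm g110.3 [-0.3  0.4 -5.5]
seat hit=True t38.3 [0.4984 0.2781 0.0115] w61.3mm g111.4 [ 0.2 -0.1  3.5]
base_seat origin 227 317 scale 6
```

View pics/base_seat.png

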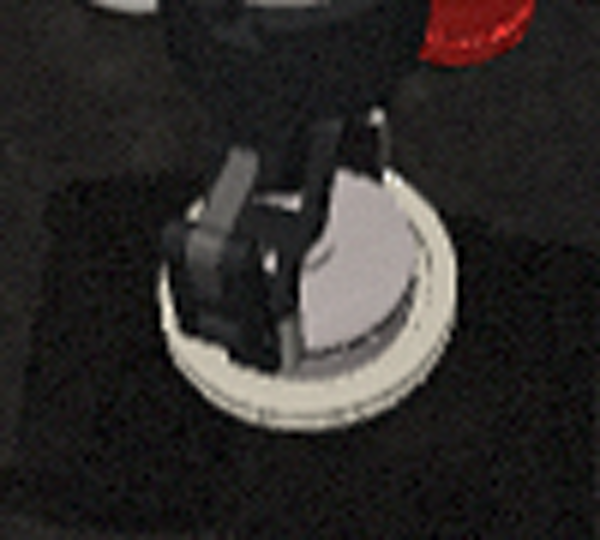

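The base lies inside the recess (crop (350,270)), and its contact height matches the floor. I'll release, retreat and check everything.

```bash
python3 - <<'E'
from h import *
BR=(.498,.278); release(BR); env.goto([.15,.607,.231],[.1206,.9927,0,0]); env.sleep(.3); say('away')
for n in('side','top'):
    p,d=env.read_camera(n); W=world(n,d); cv2.imwrite(f'pics/{n}_end.png',p[:,:,::-1])
    print(n,'base',face(n,W,d,BR,.026,.033),'plunger',face(n,W,d,PR,.074,.016),'collar',face(n,W,d,CR,.024,.022),'sleeve',face(n,W,d,SR,.042,.027),'petri',face(n,W,d,(.606,.161),.014,.038),'beaker',face(n,W,d,(.394,-.198),.056,.0215),sep='\n')
E
```

```text
open t38.7 [0.4967 0.2776 0.0099] w85.0mm g0.0 [0.3 0.4 0.3]
away t42.1 [0.1507 0.6068 0.231 ] w85.0mm g0.0 [-0.3 -0.2  1.9]
side
base
(array([4.963e-01, 2.776e-01, 3.400e-02, 8.430e+02]), np.float64(0.0259))
plunger
(array([ 4.586e-01, -3.075e-01,  1.960e-02,  8.800e+01]), np.float64(0.0742))
collar
(array([ 5.758e-01, -1.942e-01,  2.400e-02,  1.480e+02]), np.float64(0.024))
sleeve
(array([6.231e-01, 1.680e-02, 2.980e-02, 3.150e+02]), np.float64(0.0422))
petri
(array([6.045e-01, 1.604e-01, 3.980e-02, 8.600e+02]), np.float64(0.0139))
beaker
(array([ 3.892e-01, -1.984e-01,  2.460e-02,  6.800e+01]), np.float64(0.0549))
top
base
(array([5.000e-01, 2.779e-01, 3.370e-02, 8.460e+02]), np.float64(0.0264))
plunger
(array([ 4.616e-01, -3.094e-01,  1.680e-02,  2.390e+02]), np.float64(0.074))
collar
(array([ 5.781e-01, -1.949e-01,  2.230e-02,  3.180e+02]), np.float64(0.0242))
sleeve
(array([6.252e-01, 1.520e-02, 2.720e-02, 5.270e+02]), np.float64(0.0423))
petri
(array([6.070e-01, 1.604e-01, 3.860e-02, 1.124e+03]), np.float64(0.0142))
beaker
(array([ 3.940e-01, -1.975e-01,  2.170e-02,  8.700e+01]), np.float64(0.0558))
```

View pics/top_end.png

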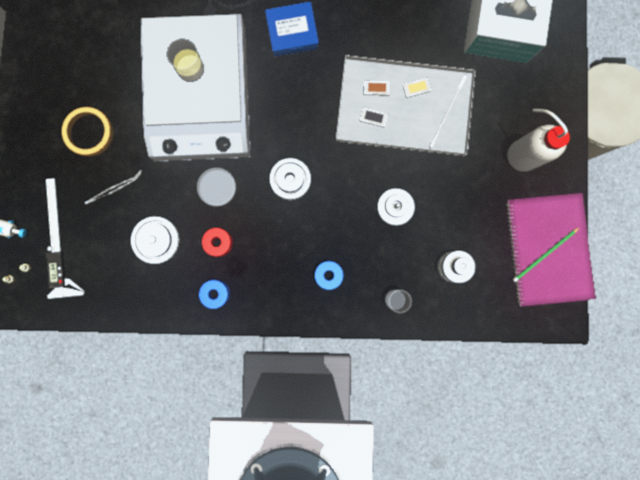

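View pics/side_end.png

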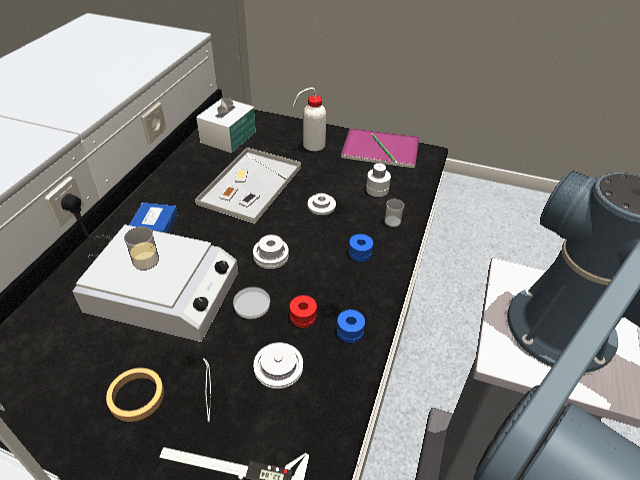

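All four parts sit seated on their rests: plunger (457,266), collar (396,206), sleeve (290,179) and base (155,240) in the top view. Their heights are right, and the petri dish (216,187) and beaker (398,300) have not moved.

```bash
python3 -c "
from workcell import env
print(env.finish_job())"
```

```text
the job is handed in; nothing more can be done
None
```

The die is apart: plunger, collar, sleeve and base were set on their rests in that order. Both cameras show them fully seated and the petri dish and beaker in place, and I handed the job in at about 42 s of the 99 s allowed.

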